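# Roll the hob's heat wheel to simmer and start it

### The job

The paella pan is on the portable hob. Roll the knurled heat wheel towards the hob's front edge with a fingertip until it rests by itself in the yellow (simmer) notch; take the finger off the wheel, then push the orange start button right down and let go. Lift nothing, and leave the pan and the other kitchen things where they are.

Things in the scene. Friction and masses are not known exactly. Their poses are not given: they have to be found in the camera images.
- hob: portable hob, brushed aluminium with a black glass plate, 370 mm (own x) by 300 mm (own y), 60 mm high, fixed to the counter. Origin at the centre of its underside on the counter; own +z up, own -x points to its front edge, which carries the control strip and faces roughly towards the robot. Top of the control strip 56 mm above the counter.
- roller: heat wheel on its sprung axle: black knurled rubber, 70 mm diameter, 44 mm wide, half sunk in the control strip; origin at the axle's centre, hob (-135, 0, 45) mm; axle along the hob's y, axes parallel to the hob's. Black cheeks 9 mm thick cover both sides up to 6 mm below its top. The axle sinks under a press by up to 5 mm: 3 N to start, 7 N at 2 mm, 11 N at 4 mm; press with 5 N or more to turn it without slipping.
- wheel_top (a point): highest point of the heat wheel, mid-width, 80 mm above the counter, 35 mm above the axle; axes parallel to the hob's; does not turn with the wheel. The stripe of the notch the wheel rests in lies here, between the white index lines on the cheeks; stripes still to come lie on the far side (own +x), in the order white, green, yellow, red.
- wheel (a joint): turn of the heat wheel (rad); grows as its top is dragged towards the hob's front edge (own -x); 10 mm of rim travel is 0.29 rad. Four sprung notches: white (off) 0, green (warm) 0.5, yellow (simmer) 1.0, red (high) 1.5; stops at -0.15 and 1.65. Starts at white or green. Let go between two notches, it springs into the nearer one; passing the middle takes at most about 0.05 N m.
- start_top (a point): centre of the top of the round orange start button (28 mm diameter) on the control strip beside the wheel, 95 mm from the wheel's middle along the hob's own +y; pressed straight down
- start (a joint): travel of the start button (m): 0 up, 0.006 fully down, which takes about 4 N; springs back
- pan: dark carbon-steel paella pan, 260 mm across, 40 mm high, with two loop handles, loose on the hob's glass behind the control strip; origin at the centre of its underside; leave alone
- mill: black plastic pepper mill, 54 mm diameter, 150 mm tall, standing on the counter; origin at the centre of its foot; leave alone
- keeper: closed white ceramic garlic keeper with a blue lid, 110 mm diameter, 124 mm tall; origin at the centre of its foot; leave alone
- saltbowl: terracotta salt bowl, 90 mm across, 45 mm high; origin at the centre of its foot; leave alone
- spatula: beech spatula, 300 mm long, lying along its own x; leave alone
- tongs: stainless tongs, 250 mm long, 14 mm high, lying along their own x; leave alone

How it is judged (in metres and radians):
On the way, in this order (a step that is already met when the one before it is completed fails the run):
1. a finger is on the wheel before it is at yellow (contact force between the fingers and roller above 0.5 N and value of joint wheel below 0.88 rad), for 0.05 s.
2. the wheel rests in the yellow notch with no finger on it (value of joint wheel between 0.88 and 1.12 rad and contact force between the fingers and roller below 0.1 N), for 0.3 s.
3. then the start button is pushed down, the wheel still in the yellow notch (value of joint start above 0.0045 m and value of joint wheel between 0.88 and 1.12 rad), for 0.05 s.
At the end, for the whole second after the job is handed in: The wheel rests in the yellow notch (1.0 within 0.12 rad), the start button has been pushed (at least 4.5 mm) after that and is up again, and every loose thing is within 30 mm of where it stood (value of joint wheel between 0.88 and 1.12 rad and value of joint start below 0.0015 m and distance of each of pan, mill, keeper, saltbowl, spatula, tongs from where it was at the start of the episode below 0.03 m); the robot touches nothing.
It fails at once if the paella pan is lifted or shoved (30 mm) (distance of pan from where it was at the start of the episode above 0.03 m).
It fails at once if another kitchen thing is lifted, carried or knocked (30 mm) (distance of any of mill, keeper, saltbowl, spatula, tongs from where it was at the start of the episode above 0.03 m).
It fails at once if a loose thing is lifted (20 mm) (height (world z) of any of mill, keeper, saltbowl, spatula, tongs above 0.02 m or z of pan in the frame of hob above 0.08 m).
It also fails if it takes over 48 s, if anything falls off the work surface, if the arm or the gripper's body presses on something with over 40 N, if the wrist force passes 120 N, or if a joint passes its speed limit or range.

### The arm

A 7-joint arm with a two-finger parallel gripper is mounted at the origin on the work surface. World frame = base frame: x ahead of the robot, y to its left, z up, the work surface at z = 0. Lengths are in m, angles in degrees, forces in N, time in s.
With the tool pointing down it reaches from about 0.425 to 0.825 m from the base axis. Payload 3.6 kg.
Tool frame: the origin (TCP) lies midway between the tips of the shut fingers; the grasp point (between the pads) lies 19 mm behind it; z points along the fingers, y is the direction in which the jaws open and shut (so a half turn about z gives the same grasp; the last joint's range is limited). The gripper opens to 85 mm and grips with 20 to 120 N. Pads are 22 mm wide; open, the fingers measure 114 mm over their backs; the gripper's body (76 mm by 85 mm) begins 54 mm behind the grasp point. The pads swing forward as they close: fully open they stand 13 mm farther back than shut.
Start: joints at [-1.518, 35.231, -0.722, 81.555, 0.464, 63.22, -2.315], TCP at [0.65, 0, 0.203] pointing down, gripper open.
Joint ranges: [-178.69, 178.69], [-17.37, 117.87], [-77.05, 75.6], [15.02, 138.74], [-78.02, 258.01], [0.78, 113.62], [-162.83, 162.83]. Speed limits (degrees/s): [159.86, 159.86, 180, 180, 180, 180, 180].

### API

Orientations are given as [roll, pitch, yaw] about the fixed x, y, z axes, in that order (R = Rz(yaw) Ry(pitch) Rx(roll)).
In Python, from workcell import ctrl gives the robot as it stands.
- The arm moves only by the tool apply_moves, never from a script. Its argument "commands" is a list of rows, each a list of 6 numbers: the shift along the tool's x, y, z in cm, then the turn, a rotation vector about the tool's x, y, z in rad. A call has exactly 8 rows; each row is the pose to reach, as a shift and turn from the pose measured when the call began, along the tool's axes at that moment; what a row does not reach only later rows make up. A row lasts 1/8 s, in which the tool goes at most 62.5 mm and 10.7 degrees, less where a joint would pass 70% of its speed; a pose out of reach is approached as far as the arm can. A call with a gripper value outside its range is refused whole. "claw" is the finger opening in cm, from 0 to 8.54, set as the call begins (left out, the last holds). The fingers move at their own pace and stop on an object; the grip force is fixed at half the most. Time passes only in rows, so rows that repeat a pose let the fingers close, or fill a call up. It gives the time, the measured TCP pose, the force and the opening at its end, in the units of the state.
- ctrl.read_state(): the state, without advancing time (a new reading comes with each control period).
- ctrl.snapshot(name): name is "scene" or "side" or "wrist"; returns (picture, depth): 400x640x3 uint8, red, green, blue; 400x640 float32, m along the optical axis (not along the pixel's ray), 0 where there is no reading.
- ctrl.calibration(name): a dict with "fov_y" (degrees; the focal length in pixels is half the picture's height over the tangent of half this angle, whatever the lens; pixels are square), "cx", "cy" (the principal point, pixels), "origin" and "orientation" of the camera in the world. Camera axes: x right, y down, z forward; pixel columns grow to the right and rows downward; lengths in m; the calibration is good to about 2 mm. The wrist camera is an equidistant fisheye: a pixel r from the principal point sees the ray r / f radians off the axis. A picture is of the moment at which its call begins: read the wrist's pose just before it. calibration takes no time and is no camera call; for the wrist camera it gives the pose at the moment of the call.
- ctrl.close_job(): hands the job in, once; it reports no verdict.
Trained networks look in the newest picture that a camera, given by its name, has taken for a name from the list of things; names that differ only in an ending like _2 or _b are one class to them, and where a whole thing is asked for, a point or a joint stands for the part that bears it (a point fixed in the world has none). Each returns a list of dicts, best first, with "confidence" (0 to 1); they miss things now and then, are a little off and sometimes report something else, mostly with a low value. They report only what shows in the picture. A call takes as long as a camera call.
- ctrl.find_in(label, camera): "at" ([column, row] as shares, 0 to 1, of the picture: columns of its width, rows of its height, amid what is visible of it).
- ctrl.regions_of(label, camera): "region" (400x640 bool, what is visible of it) and "at" ([column, row] as shares, 0 to 1, of the picture: columns of its width, rows of its height, amid what is visible of it).
The state is a dict: "t": time; "joint_pos": joint angles; "qvel": joint speeds; "tau": joint torques, N m; "eef_pos": TCP position; "tcp_rot": TCP orientation; "ft_force": force on the tool from outside, world axes, zero at the start; "ft_torque": the same for the moment, N m; "finger_gap": finger opening in m.
Only numpy, scipy, OpenCV 4.12 (cv2) and the standard library are available. Lean on these libraries where they do the work, as an engineer would, in place of code of your own. Each camera call takes 0.05 s, during which the arm holds its last target. There are 200 camera calls.

## Working session

There is one attempt and no reset: what is moved stays moved. The work goes in short steps, Python scripts to look and compute and a tool call to move; the robot and the scene stay as the last step left them, time stands still between calls to the robot, and variables do not carry over. Pictures are saved under pics/ and viewed, about 8 in all and at most 12, crops included, and the job is handed in when it is done.

Besides the shell and the picture viewer there is one more tool, called after "Request:" by a JSON object that holds its "method" and its "body", one argument or row to a line. apply_moves: Moves the arm, as the interface text tells. Its arguments: {"type":"object","properties":{"commands":{"type":"array","items":{"type":"array","items":{"type":"number"}}},"claw":{"type":"number"}},"required":["commands"]}

```bash
mkdir -p pics; ls
cat > h.py <<'E'
import numpy as np,cv2
from scipy.spatial.transform import Rotation as R
from workcell import ctrl
def cal(n):
    c=ctrl.calibration(n); return c
def rot(c):
    o=np.array(c["orientation"],float)
    return o if o.shape==(3,3) else R.from_euler('xyz',o,degrees=True).as_matrix()
def pts(n,d,c):
    f=200/np.tan(np.radians(c["fov_y"])/2)
    v,u=np.mgrid[0:400,0:640]; x=(u-c["cx"])/f; y=(v-c["cy"])/f
    if n=="wrist":
        r=np.hypot(x,y)+1e-9; k=np.tan(np.minimum(r,1.5))/r; x=x*k;y=y*k
    P=np.stack([x*d,y*d,d],-1)
    return P@rot(c).T+np.array(c["origin"])
def save(n,p): cv2.imwrite("pics/"+n+".png",np.ascontiguousarray(p[...,::-1]))
E
python3 - <<'E'
from h import *
s=ctrl.read_state();print(s)
for n in ["scene","side","wrist"]:
    c=cal(n);print(n,c)
    p,d=ctrl.snapshot(n);save(n+"0",p);P=pts(n,d,c);np.savez(n+"0",p=p,d=d,P=P)
    for l in ["roller","start_top","hob","pan","mill","keeper"]:
        for q in ctrl.regions_of(l,n)[:2]:
            m=q["region"]&(d>0);print(n,l,round(q["confidence"],2),np.array(q["at"])*[640,400],m.sum(),np.median(P[m],0).round(3),np.percentile(P[m],95,axis=0).round(3))
E
```

```text
pics
{'t': 0.0, 'joint_pos': array([-1.51664994, 35.28879918, -0.72207891, 81.64288374,  0.46390481,
       63.220264  , -2.3140226 ]), 'qvel': array([-0.06547345, -0.02963034,  0.08627057, -0.02533489, -0.02550003,
       -0.024737  ,  0.03369185]), 'tau': array([ 1.38264377e-04, -4.69217670e+01,  2.59523503e-01, -1.71036780e+01,
        1.00907375e-02,  9.80606623e-03,  4.10031795e-07]), 'eef_pos': array([ 6.49143256e-01, -1.83096880e-05,  2.01634373e-01]), 'tcp_rot': array([-1.79850949e+02,  2.48670977e-03,  9.00021410e+01]), 'ft_force': array([-0.35865279,  0.24318801,  0.42201959]), 'ft_torque': array([-0.02959426,  0.0187844 , -0.0442322 ]), 'finger_gap': 0.08494494474762303}
scene {'fov_y': 54.78859122932814, 'cx': 318.02718941012824, 'cy': 197.59843448752576, 'origin': array([ 1.32707521, -0.07476513,  0.89885939]), 'orientation': array([-136.81760718,    1.12271248,   87.78105599])}
scene start_top 0.15 [324.928 253.52 ] 4973 [ 0.734 -0.048  0.057] [0.804 0.144 0.07 ]
scene hob 0.71 [323.008 257.12 ] 5051 [ 0.731 -0.048  0.057] [0.804 0.144 0.071]
scene pan 0.85 [337.216 218
[... 1155 characters left out ...]
'fov_y': 65.70646984690485, 'cx': 317.9770627499022, 'cy': 197.5580316583861, 'origin': array([0.65014117, 0.07906137, 0.37400554]), 'orientation': array([ 1.62136139e+02, -2.48581196e-03, -8.96154697e-03])}
wrist roller 0.9 [171.072 214.92 ] 1776 [ 0.483 -0.041  0.076] [ 0.502 -0.021  0.081]
wrist roller 0.25 [317.632 176.32 ] 54154 [0.651 0.004 0.064] [0.76  0.111 0.1  ]
wrist start_top 0.66 [133.376 140.92 ] 479 [0.452 0.047 0.078] [0.461 0.058 0.079]
wrist hob 0.73 [182.72 130.92] 21224 [0.497 0.055 0.059] [0.748 0.149 0.077]
wrist pan 0.94 [316.672 176.48 ] 54097 [0.65  0.004 0.064] [0.76  0.111 0.1  ]
wrist keeper 0.45 [178.176 365.8  ] 180 [ 0.393 -0.369  0.016] [ 0.412 -0.365  0.02 ]
```

View pictures.

Run:
```python
from h import *
a=cv2.imread("pics/wrist0.png"); b=cv2.imread("pics/side0.png")
c=cv2.resize(a[90:290,60:260],(560,560),interpolation=cv2.INTER_CUBIC)
cv2.imwrite("pics/wcrop.png",c)
z=np.load("wrist0.npz")
# hob orientation: front strip edge; points with z 0.05-0.06
P=z["P"];d=z["d"]
m=(d>0)&(abs(P[...,2]-.056)<.006)&(P[...,0]<.52)
q=P[m][:,:2];print(len(q),cv2.minAreaRect((q*1000).astype(np.float32)))
# front edge: for each y, min x
for y in np.arange(-.16,.2,.03):
    k=abs(q[:,1]-y)<.008
    if k.sum()>5: print(round(y,2),np.percentile(q[k,0],2).round(4),np.percentile(q[k,0],98).round(4))
```

```text
9539 ((-37.6082763671875, -453.4407958984375), (1594.013427734375, 232.2716064453125), 42.04718780517578)
-0.16 0.4476 0.4663
-0.13 0.4419 0.4882
-0.1 0.4369 0.5178
-0.07 0.427 0.5118
-0.04 0.4195 0.5038
-0.01 0.415 0.501
0.02 0.4077 0.5052
0.05 0.3998 0.5178
0.08 0.3944 0.5182
0.11 0.4586 0.5193
```

View pics/wcrop.png

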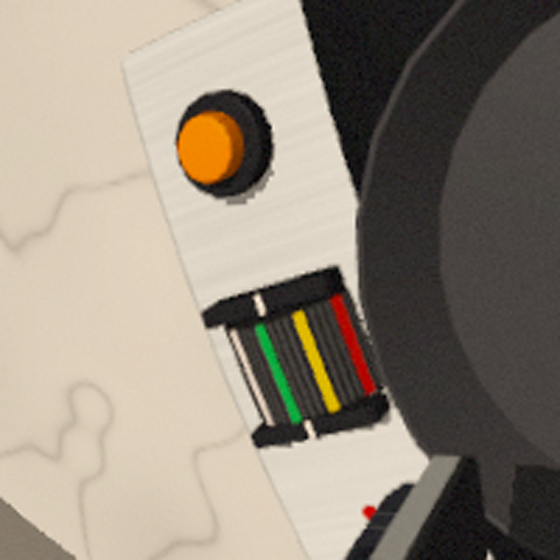

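View pics/side0.png

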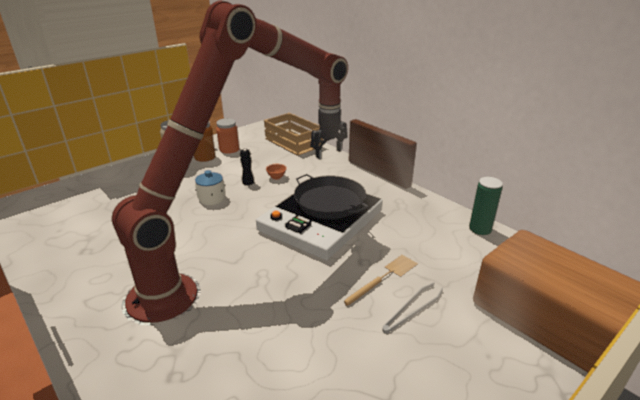

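The wrist crop shows the wheel resting at green (stripe between the index lines), with the button at crop (210,148). The front edge gives a hob yaw of about 12.5°. Wheel top is about (0.473, -0.046), which agrees with the front edge and with the button minus 95 mm.

Request:
{"method": "apply_moves", "body": {
  "commands": [
    [-0.6, -2.8, 0.3, 0, 0, -0.035],
    [-1.4, -5.6, 1, 0, 0, -0.07],
    [-2.2, -8.4, 2, 0, 0, -0.11],
    [-3, -11.2, 3, 0, 0, -0.15],
    [-3.7, -14, 4.5, 0, 0, -0.19],
    [-4.4, -16.9, 6.2, 0, 0, -0.218],
    [-4.4, -16.9, 6.2, 0, 0, -0.218],
    [-4.4, -16.9, 6.2, 0, 0, -0.218]
  ],
  "claw": 0
}}

```text
t: 2.05
eef_pos: [0.4826, -0.0438, 0.1415]
tcp_rot: [179.8, 0.0, 102.5]
ft_force: [1.3, 0.7, 0.6]
finger_gap: -0.0004
```

Run:
```python
from h import *
s=ctrl.read_state();print(s["t"],s["eef_pos"],s["tcp_rot"],s["ft_force"],s["finger_gap"])
n="wrist";c=cal(n);p,d=ctrl.snapshot(n);save("wrist1",p);P=pts(n,d,c);np.savez("wrist1",p=p,d=d,P=P)
for l in ["roller","start_top"]:
    for q in ctrl.regions_of(l,n)[:2]:
        m=q["region"]&(d>0);print(l,round(q["confidence"],2),np.array(q["at"])*[640,400],m.sum(),np.median(P[m],0).round(4),P[m].min(0).round(3),P[m].max(0).round(3))
hsv=cv2.cvtColor(p,cv2.COLOR_RGB2HSV)
for nm,lo,hi in [("orange",8,22),("yellow",23,32),("green",45,85)]:
    m=(hsv[...,0]>=lo)&(hsv[...,0]<=hi)&(hsv[...,1]>170)&(hsv[...,2]>60)&(d>0)&(P[...,2]<.1)&(P[...,2]>.03)
    if nm=="orange": m&=P[...,2]>.072
    if m.sum()>5:
        q=P[m];print(nm,m.sum(),q.mean(0).round(4),((np.percentile(q,2,axis=0)+np.percentile(q,98,axis=0))/2).round(4)); r=cv2.minAreaRect((q[:,:2]*1000).astype(np.float32));print(r)
```

```text
2.05 [ 0.48262592 -0.04376713  0.14149508] [1.79847831e+02 2.18532984e-02 1.02489282e+02] [1.27125038 0.69578112 0.64254854] -0.00043275527686852144
roller 0.83 [305.984 194.2  ] 4051 [ 0.471  -0.0435  0.0766] [ 0.434 -0.074  0.056] [ 0.507 -0.018  0.083]
start_top 0.63 [294.272  79.4  ] 1082 [0.4484 0.0459 0.0778] [0.433 0.032 0.067] [0.462 0.06  0.081]
orange 1042 [0.4487 0.0442 0.0778] [0.4485 0.0453 0.0774]
((471.94378662109375, -0.9357528686523438), (27.41828727722168, 133.10861206054688), 27.42867660522461)
yellow 294 [ 0.4869 -0.0417  0.0762] [ 0.4869 -0.0421  0.0758]
((487.38092041015625, -43.38163375854492), (4.692766189575195, 46.14413833618164), 14.010421752929688)
green 274 [ 0.4704 -0.0458  0.0807] [ 0.4705 -0.0458  0.0807]
((470.38702392578125, -45.97856140136719), (4.3511552810668945, 42.42599868774414), 13.576699256896973)
```

View pics/wrist1.png

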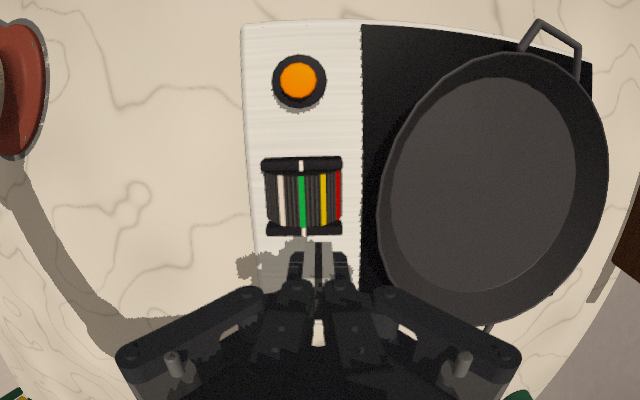

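Green lies exactly between the index lines. Wheel top is (0.4705, -0.046, 0.081), button (0.4485, 0.0455), hob yaw about 13.5°. Next I descend to just above the wheel, 9 mm to the far side.

Request:
{"method": "apply_moves", "body": {
  "commands": [
    [0, -0.3, 1, 0, 0, -0.017],
    [0, -0.3, 2.2, 0, 0, -0.017],
    [0, -0.3, 3.4, 0, 0, -0.017],
    [0, -0.3, 4.5, 0, 0, -0.017],
    [0, -0.3, 5.3, 0, 0, -0.017],
    [0, -0.3, 5.7, 0, 0, -0.017],
    [0, -0.3, 5.7, 0, 0, -0.017],
    [0, -0.3, 5.7, 0, 0, -0.017]
  ]
}}

```text
t: 3.2
eef_pos: [0.4802, -0.0443, 0.0847]
tcp_rot: [179.8, 0.0, 103.5]
ft_force: [0.1, 0.3, 0.2]
finger_gap: 0.0001
```

```bash
python3 -c "
from h import *
s=ctrl.read_state();print(s['t'],s['eef_pos'],s['tcp_rot'],s['ft_force'])"
```

```text
3.2 [ 0.48015866 -0.04428704  0.08468673] [1.79821972e+02 3.83422151e-02 1.03498998e+02] [0.13311542 0.30389693 0.17977469]
```

Press down gently.

Request:
{"method": "apply_moves", "body": {
  "commands": [
    [0, 0, 0.2, 0, 0, 0],
    [0, 0, 0.35, 0, 0, 0],
    [0, 0, 0.45, 0, 0, 0],
    [0, 0, 0.55, 0, 0, 0],
    [0, 0, 0.65, 0, 0, 0],
    [0, 0, 0.7, 0, 0, 0],
    [0, 0, 0.7, 0, 0, 0],
    [0, 0, 0.7, 0, 0, 0]
  ]
}}

```text
t: 4.2
eef_pos: [0.4802, -0.0443, 0.0777]
tcp_rot: [179.8, 0.0, 103.5]
ft_force: [-0.2, -0.4, 0.2]
finger_gap: 0.0001
```

Request:
{"method": "apply_moves", "body": {
  "commands": [
    [0, 0, 0.05, 0, 0, 0],
    [0, 0, 0.1, 0, 0, 0],
    [0, 0, 0.15, 0, 0, 0],
    [0, 0, 0.2, 0, 0, 0],
    [0, 0, 0.2, 0, 0, 0],
    [0, 0, 0.2, 0, 0, 0],
    [0, 0, 0.2, 0, 0, 0],
    [0, 0, 0.2, 0, 0, 0]
  ]
}}

```text
t: 5.2
eef_pos: [0.4802, -0.0443, 0.0757]
tcp_rot: [179.8, 0.0, 103.5]
ft_force: [0.2, -0.3, 0.1]
finger_gap: 0.0001
```

Run:
```python
from h import *
s=ctrl.read_state();print(s['t'],s['eef_pos'],s['tcp_rot'],s['ft_force'])
p,d=ctrl.snapshot("wrist");save("wrist2",p)
cv2.imwrite("pics/w2c.png",cv2.resize(cv2.imread("pics/wrist2.png")[120:320,200:440],(720,600),interpolation=cv2.INTER_CUBIC))
```

```text
5.2 [ 0.48024782 -0.04426055  0.07573722] [1.79813270e+02 3.86533157e-02 1.03497624e+02] [ 0.19203897 -0.31008514  0.1147814 ]
```

View pics/w2c.png

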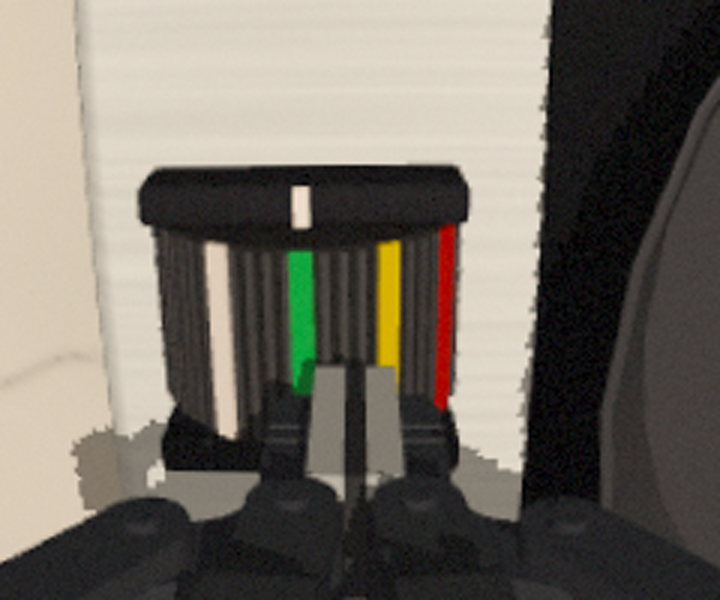

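The view shows green still at the index, with the shut tips over the wheel between green and yellow. There is no contact force yet, so I'll keep descending slowly.

Request:
{"method": "apply_moves", "body": {
  "commands": [
    [0, 0, 0.04, 0, 0, 0],
    [0, 0, 0.08, 0, 0, 0],
    [0, 0, 0.12, 0, 0, 0],
    [0, 0, 0.16, 0, 0, 0],
    [0, 0, 0.2, 0, 0, 0],
    [0, 0, 0.2, 0, 0, 0],
    [0, 0, 0.2, 0, 0, 0],
    [0, 0, 0.2, 0, 0, 0]
  ]
}}

```text
t: 6.25
eef_pos: [0.4803, -0.0443, 0.0737]
tcp_rot: [179.8, 0.0, 103.5]
ft_force: [0.3, -1.0, -0.6]
finger_gap: -0.0001
```

Run:
```python
from h import *
s=ctrl.read_state();print(s['t'],s['eef_pos'],s['ft_force'],s['tau'].round(2))
T=R.from_euler('xyz',s['tcp_rot'],degrees=True).as_matrix()
c=cal("wrist");p,d=ctrl.snapshot("wrist");P=pts("wrist",d,c)
L=(P-s['eef_pos'])@T*1000   # tool coords mm
v0,v1,u0,u1=230,275,285,350
for v in range(v0,v1,3): print(v,[tuple(L[v,u].round().astype(int)) for u in (300,305,310,316,321,326,331)])
p,d=ctrl.snapshot("side");save("side2",p);
cv2.imwrite("pics/s2c.png",cv2.resize(p[185:245,250:340,::-1],(720,480),interpolation=cv2.INTER_CUBIC))
```

```text
6.25 [ 0.48026262 -0.04427448  0.0737428 ] [ 0.26951628 -0.9516016  -0.61457688] [ 0.000e+00 -3.692e+01 -2.700e-01 -1.006e+01  1.000e-02 -1.000e-02
  0.000e+00]
230 [(np.int64(6), np.int64(-10), np.int64(-7)), (np.int64(5), np.int64(-7), np.int64(-5)), (np.int64(6), np.int64(-4), np.int64(-7)), (np.int64(5), np.int64(-1), np.int64(-5)), (np.int64(5), np.int64(2), np.int64(-4)), (np.int64(5), np.int64(5), np.int64(-3)), (np.int64(4), np.int64(8), np.int64(-2))]
233 [(np.int64(5), np.int64(-10), np.int64(-7)), (np.int64(4), np.int64(-7), np.int64(-6)), (np.int64(3), np.int64(-4), np.int64(-4)), (np.int64(3), np.int64(-1), np.int64(-5)), (np.int64(3), np.int64(2), np.int64(-4)), (np.int64(3), np.int64(5), np.int64(-4)), (np.int64(3), np.int64(8), np.int64(-3))]
236 [(np.int64(3), np.int64(-10), np.int64(-8)), (np.int64(2), np.int64(-7), np.int64(-6)), (np.int64(2), np.int64(-4), np.int64(-6)), (np.int64(1), np.int64(-1), np.int64(-5)), (np.int64(1), np.int64(2), np.int64(-5)), (np.int64(1), np.int64(5), np.int64(-3)), (np.int64(0), np.int64(8), np.int64(-2))]
239 [(np.int64(0), np.int64
[... 3058 characters left out ...]
nt64(4), np.int64(-56)), (np.int64(12), np.int64(6), np.int64(-57))]
269 [(np.int64(7), np.int64(-8), np.int64(-52)), (np.int64(11), np.int64(-5), np.int64(-58)), (np.int64(11), np.int64(-3), np.int64(-59)), (np.int64(11), np.int64(-1), np.int64(-58)), (np.int64(12), np.int64(1), np.int64(-60)), (np.int64(11), np.int64(4), np.int64(-59)), (np.int64(11), np.int64(6), np.int64(-59))]
272 [(np.int64(7), np.int64(-8), np.int64(-55)), (np.int64(11), np.int64(-5), np.int64(-61)), (np.int64(11), np.int64(-3), np.int64(-61)), (np.int64(11), np.int64(-1), np.int64(-62)), (np.int64(11), np.int64(1), np.int64(-61)), (np.int64(11), np.int64(4), np.int64(-62)), (np.int64(12), np.int64(6), np.int64(-62))]
```

View pics/s2c.png

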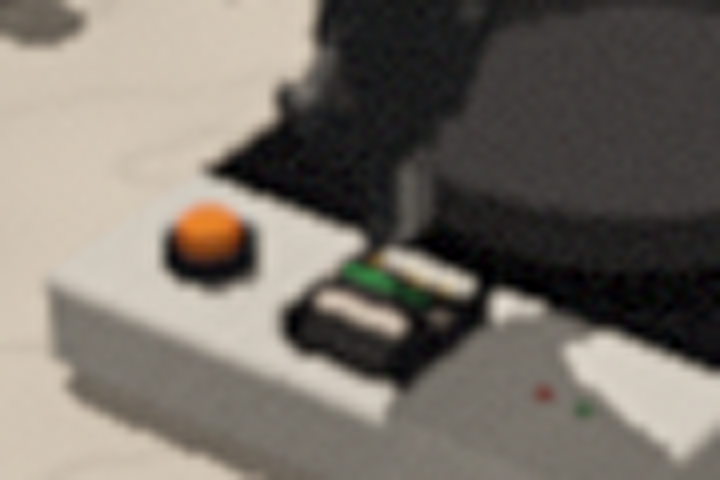

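Run:
```python
from h import *
s=ctrl.read_state();T=R.from_euler('xyz',s['tcp_rot'],degrees=True).as_matrix()
for n in ("side","scene"):
    p,d=ctrl.snapshot(n);P=pts(n,d,cal(n));L=(P-s['eef_pos'])@T*1000
    m=(d>0)&(abs(L[...,0])<16)&(abs(L[...,1])<22)&(L[...,2]<-8)&(L[...,2]>-90)
    q=L[m]; print(n,m.sum())
    for a in range(-90,-8,6):
        k=(q[:,2]>=a)&(q[:,2]<a+6)
        if k.any(): print(a,k.sum(),q[k].min(0).round(),q[k].max(0).round())
```

```text
side 122
-90 13 [-15. -18. -89.] [  6.  20. -84.]
-84 15 [-15. -21. -84.] [ 12.  18. -78.]
-78 12 [-15. -14. -78.] [ -8.  21. -72.]
-72 8 [-13. -16. -72.] [ -7.   8. -67.]
-66 7 [-13. -14. -64.] [  7.  11. -61.]
-60 14 [-14. -17. -59.] [  9.   5. -55.]
-54 13 [-13. -15. -54.] [  7.   5. -48.]
-48 14 [-13. -16. -47.] [  4.   6. -44.]
-42 11 [-15. -13. -41.] [  4.   4. -36.]
-36 7 [-13. -10. -35.] [  4.   5. -31.]
-30 1 [ -2.  -5. -28.] [ -2.  -5. -28.]
-12 7 [-12. -19.  -9.] [ 8. -0. -8.]
scene 70
-90 3 [-12.  12. -88.] [ -8.  17. -85.]
-84 4 [-11.  10. -82.] [ -4.  16. -78.]
-78 5 [-13.  -6. -78.] [-11.  16. -72.]
-72 2 [-11.  -6. -71.] [  0.  -3. -71.]
-66 1 [-10.  -1. -60.] [-10.  -1. -60.]
-60 11 [-11.   2. -59.] [  7.  18. -54.]
-54 11 [-10.  -4. -53.] [  8.  15. -48.]
-48 11 [-10.  -2. -46.] [  7.  16. -43.]
-42 10 [-10.  -2. -41.] [  8.  15. -36.]
-36 5 [-10.  -2. -36.] [  9.  11. -30.]
-30 3 [ -6.   6. -29.] [ -0.   7. -28.]
-12 4 [ -8. -10. -10.] [10.  3. -9.]
```

All three cameras agree that the real fingertips end about 30 mm short of the reported TCP. The tips are therefore at about z 0.104, still 23 mm above the wheel, so I'll use that offset from here.

Request:
{"method": "apply_moves", "body": {
  "commands": [
    [0, 0, 0.4, 0, 0, 0],
    [0, 0, 0.8, 0, 0, 0],
    [0, 0, 1.2, 0, 0, 0],
    [0, 0, 1.5, 0, 0, 0],
    [0, 0, 1.7, 0, 0, 0],
    [0, 0, 1.8, 0, 0, 0],
    [0, 0, 1.8, 0, 0, 0],
    [0, 0, 1.8, 0, 0, 0]
  ]
}}

```text
t: 7.45
eef_pos: [0.4804, -0.0443, 0.0558]
tcp_rot: [179.8, 0.0, 103.5]
ft_force: [0.4, -0.4, -0.2]
finger_gap: -0.0001
```

Request:
{"method": "apply_moves", "body": {
  "commands": [
    [0, 0, 0.06, 0, 0, 0],
    [0, 0, 0.12, 0, 0, 0],
    [0, 0, 0.18, 0, 0, 0],
    [0, 0, 0.24, 0, 0, 0],
    [0, 0, 0.3, 0, 0, 0],
    [0, 0, 0.36, 0, 0, 0],
    [0, 0, 0.4, 0, 0, 0],
    [0, 0, 0.4, 0, 0, 0]
  ]
}}

```text
t: 8.45
eef_pos: [0.4804, -0.0443, 0.0518]
tcp_rot: [179.8, 0.0, 103.5]
ft_force: [-0.1, -0.3, -0.8]
finger_gap: -0.0
```

Request:
{"method": "apply_moves", "body": {
  "commands": [
    [0, 0, 0.04, 0, 0, 0],
    [0, 0, 0.08, 0, 0, 0],
    [0, 0, 0.12, 0, 0, 0],
    [0, 0, 0.16, 0, 0, 0],
    [0, 0, 0.2, 0, 0, 0],
    [0, 0, 0.2, 0, 0, 0],
    [0, 0, 0.2, 0, 0, 0],
    [0, 0, 0.2, 0, 0, 0]
  ]
}}

```text
t: 9.45
eef_pos: [0.4806, -0.0443, 0.0499]
tcp_rot: [179.8, 0.0, 103.5]
ft_force: [-0.7, 0.7, 4.5]
finger_gap: -0.0001
```

Contact, 4.5 N. Press a bit more and drag toward the front edge.

Request:
{"method": "apply_moves", "body": {
  "commands": [
    [0, 0, 0.12, 0, 0, 0],
    [0, -0.25, 0.12, 0, 0, 0],
    [0, -0.5, 0.12, 0, 0, 0],
    [0, -0.75, 0.12, 0, 0, 0],
    [0, -1.0, 0.12, 0, 0, 0],
    [0, -1.25, 0.12, 0, 0, 0],
    [0, -1.5, 0.12, 0, 0, 0],
    [0, -1.5, 0.12, 0, 0, 0]
  ]
}}

```text
t: 10.45
eef_pos: [0.4665, -0.0477, 0.049]
tcp_rot: [179.7, 0.1, 103.5]
ft_force: [-1.1, -0.2, 6.6]
finger_gap: -0.0002
```

Run:
```python
from h import *
s=ctrl.read_state();print(s['t'],s['eef_pos'],s['ft_force'])
p,d=ctrl.snapshot("wrist");save("w3",p)
cv2.imwrite("pics/w3c.png",cv2.resize(p[100:300,200:440,::-1],(720,600),interpolation=cv2.INTER_CUBIC))
```

```text
10.45 [ 0.46651902 -0.04772176  0.04901832] [-1.12125594 -0.22947399  6.59618471]
```

View pics/w3c.png

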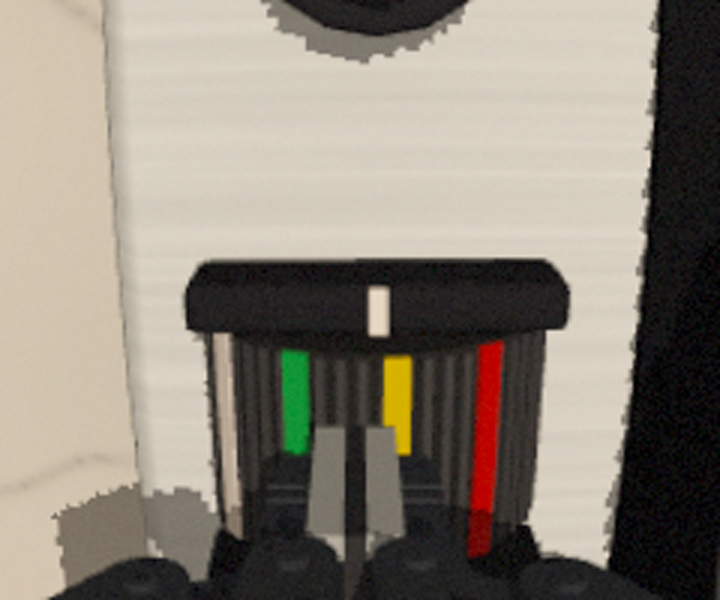

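Yellow is now almost under the index line and well past the middle. Lift straight up and let it spring in.

Request:
{"method": "apply_moves", "body": {
  "commands": [
    [0, 0, -0.4, 0, 0, 0],
    [0, 0, -1, 0, 0, 0],
    [0, 0, -1.8, 0, 0, 0],
    [0, 0, -2.5, 0, 0, 0],
    [0, 0, -2.5, 0, 0, 0],
    [0, 0, -2.5, 0, 0, 0],
    [0, 0, -2.5, 0, 0, 0],
    [0, 0, -2.5, 0, 0, 0]
  ]
}}

```text
t: 11.5
eef_pos: [0.4662, -0.0477, 0.0738]
tcp_rot: [179.7, 0.1, 103.5]
ft_force: [-0.9, 0.3, -0.2]
finger_gap: 0.0
```

Run:
```python
from h import *
s=ctrl.read_state();print(s['t'],s['eef_pos'],s['tcp_rot'],s['ft_force'])
T=R.from_euler('xyz',s['tcp_rot'],degrees=True).as_matrix()
c=cal("wrist");p,d=ctrl.snapshot("wrist");save("w4",p);P=pts("wrist",d,c)
cv2.imwrite("pics/w4c.png",cv2.resize(p[60:300,200:440,::-1],(600,600),interpolation=cv2.INTER_CUBIC))
hsv=cv2.cvtColor(p,cv2.COLOR_RGB2HSV)
for nm,lo,hi in [("orange",8,21),("yellow",23,32),("green",45,85)]:
    m=(hsv[...,0]>=lo)&(hsv[...,0]<=hi)&(hsv[...,1]>170)&(hsv[...,2]>60)&(d>0)&(P[...,2]<.1)&(P[...,2]>.06)
    if nm=="orange": m&=(P[...,1]>0)
    if m.sum()>5:
        q=P[m];w=((np.percentile(q,2,axis=0)+np.percentile(q,98,axis=0))/2);print(nm,m.sum(),w.round(4),'tool cm',((w-s['eef_pos'])@T*100).round(2))
```

```text
11.5 [ 0.46621533 -0.04771285  0.07379545] [1.79740367e+02 5.47422626e-02 1.03500635e+02] [-0.92741529  0.32785083 -0.15397746]
orange 2024 [0.4478 0.0458 0.074 ] tool cm [ 9.52  0.4  -0.03]
yellow 360 [ 0.4714 -0.0375  0.0804] tool cm [ 0.87  0.74 -0.65]
green 326 [ 0.4545 -0.0437  0.0775] tool cm [ 0.66 -1.04 -0.38]
```

View pics/w4c.png

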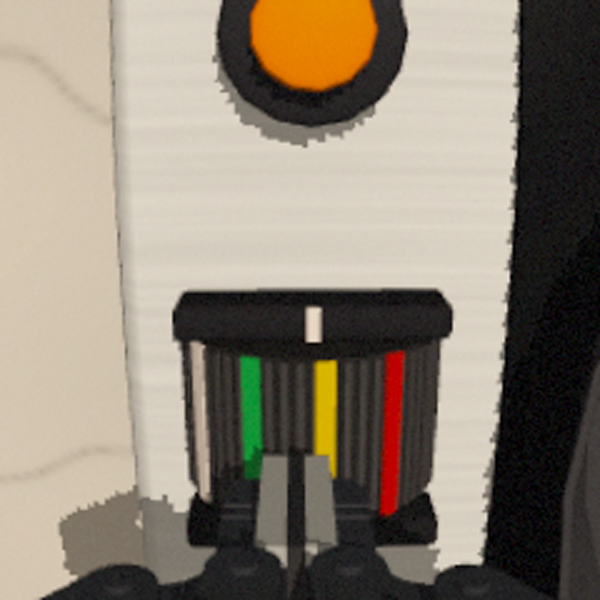

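Run:
```python
from h import *
a=np.radians(13.5);X=np.array([np.cos(a),np.sin(a)]);Y=np.array([-X[1],X[0]])
o=np.array([.4705,-.046])
def an(p,P,d,name):
    hsv=cv2.cvtColor(p,cv2.COLOR_RGB2HSV); h,s,v=[hsv[...,i] for i in range(3)]
    hx=(P[...,:2]-o)@X*1000; hy=(P[...,:2]-o)@Y*1000; z=P[...,2]
    near=(d>0)&(abs(hx)<45)&(abs(hy)<36)
    for nm,m in [("green",(h>45)&(h<85)&(s>150)&(v>50)),("yellow",(h>22)&(h<33)&(s>150)&(v>60)),("red",((h<6)|(h>174))&(s>170)&(v>60)),("white",(s<50)&(v>130)&(z>.069)&(abs(hx)<12))]:
        for nn,k in (("near",hy<-5),("mid",abs(hy)<=5),("far",(hy>5)&(hy<22)),("cheek",hy>=22)):
            g=m&near&k&(z>.066)
            if g.sum()>8: print(name,nm,nn,g.sum(),hx[g].mean().round(2),hy[g].mean().round(1),(z[g].mean()*1000).round(1))
f=np.load("wrist1.npz");an(f["p"],f["P"],f["d"],"before")
for i in range(2):
    s=ctrl.read_state();c=cal("wrist");p,d=ctrl.snapshot("wrist");an(p,pts("wrist",d,c),d,"now")
```

```text
before green near 109 -0.03 -13.4 80.5
before green mid 68 -0.09 0.2 80.8
before green far 112 -0.1 13.0 80.7
before yellow near 113 16.96 -13.6 76.1
before yellow mid 67 17.05 -0.1 76.2
before yellow far 116 16.74 13.8 76.3
before red near 17 28.44 -12.8 66.6
before red mid 16 28.4 0.0 66.6
before red far 21 28.26 12.5 66.7
before white near 45 1.24 -27.5 86.4
before white far 99 8.85 10.2 197.3
before white cheek 45 -0.25 28.2 74.7
now green near 44 -14.11 -7.4 82.5
now green mid 111 -14.64 0.3 77.5
now green far 204 -14.7 13.3 78.0
now yellow near 10 4.58 -6.2 79.9
now yellow mid 110 2.91 1.2 80.4
now yellow far 244 2.5 13.6 80.6
now red near 174 18.85 -13.3 75.2
now red mid 111 18.86 0.4 75.0
now red far 202 18.62 13.7 75.0
now white far 54 -5.7 9.8 139.9
now white cheek 78 -0.4 28.4 74.7
now green near 40 -14.01 -7.6 82.9
now green mid 116 -14.65 0.0 77.3
now green far 205 -14.76 13.4 77.8
now yellow mid 111 2.72 1.1 80.4
now yellow far 247 2.55 13.4 80.6
now red near 179 18.82 -13.2 75.2
now red mid 108 18.88 0.1 75.0
now red far 207 18.6 13.3 75.1
now white far 53 -5.84 9.8 140.0
now white cheek 80 -0.49 28.3 74.7
```

Three stripes agree that the wheel sits at about 0.92 rad. That is inside the band but near its lower limit, so I'll give it a small 3 mm nudge to centre it.

Request:
{"method": "apply_moves", "body": {
  "commands": [
    [0, 0.4, 1.0, 0, 0, 0],
    [0, 0.4, 2.0, 0, 0, 0],
    [0, 0.4, 2.3, 0, 0, 0],
    [0, 0.4, 2.5, 0, 0, 0],
    [0, 0.4, 2.5, 0, 0, 0],
    [0, 0.25, 2.5, 0, 0, 0],
    [0, 0.1, 2.5, 0, 0, 0],
    [0, 0.1, 2.5, 0, 0, 0]
  ]
}}

```text
t: 12.65
eef_pos: [0.468, -0.0472, 0.0496]
tcp_rot: [179.6, 0.1, 103.5]
ft_force: [-0.8, 0.3, 5.3]
finger_gap: 0.0001
```

Request:
{"method": "apply_moves", "body": {
  "commands": [
    [0, 0, -0.4, 0, 0, 0],
    [0, 0, -1, 0, 0, 0],
    [0, 0, -1.8, 0, 0, 0],
    [0, 0, -2.5, 0, 0, 0],
    [0, 0, -2.5, 0, 0, 0],
    [0, 0, -2.5, 0, 0, 0],
    [0, 0, -2.5, 0, 0, 0],
    [0, 0, -2.5, 0, 0, 0]
  ]
}}

```text
t: 13.65
eef_pos: [0.4677, -0.0472, 0.0743]
tcp_rot: [179.7, 0.1, 103.5]
ft_force: [-0.3, -0.1, 0.7]
finger_gap: -0.0001
```

```bash
cat >> h.py <<'E'
def wheel(p,P,d):
    a=np.radians(13.5);X=np.array([np.cos(a),np.sin(a)]);Y=np.array([-X[1],X[0]]);o=np.array([.4701,-.046])
    hsv=cv2.cvtColor(p,cv2.COLOR_RGB2HSV); h,s,v=[hsv[...,i] for i in range(3)]
    hx=(P[...,:2]-o)@X*1000; hy=(P[...,:2]-o)@Y*1000; z=P[...,2]
    for nm,m,th in [("green",(h>45)&(h<85)&(s>150)&(v>50),.5),("yellow",(h>22)&(h<33)&(s>150)&(v>60),1),("red",((h<6)|(h>174))&(s>170)&(v>60),1.5)]:
        g=m&(d>0)&(abs(hx)<36)&(abs(hy)<22)&(z>.066)&(z<.085)
        if g.sum()>8: print(nm,g.sum(),"wheel angle",(th-np.arcsin(np.median(hx[g])/35)).round(3))
E
python3 - <<'E'
from h import *
for i in range(2):
    s=ctrl.read_state();c=cal("wrist");p,d=ctrl.snapshot("wrist");wheel(p,pts("wrist",d,c),d)
print(s['t'],s['eef_pos'],s['ft_force'])
E
```

```text
green 362 wheel angle 0.994
yellow 329 wheel angle 1.002
red 487 wheel angle 0.993
green 367 wheel angle 0.995
yellow 331 wheel angle 1.001
red 484 wheel angle 0.992
13.7 [ 0.46772099 -0.04719668  0.07435433] [ 0.52477004 -0.68268641  0.74861368]
```

The wheel is centred at 1.00 by all three stripes. Now to the button.

Request:
{"method": "apply_moves", "body": {
  "commands": [
    [1.5, 0, -0.3, 0, 0, 0],
    [3.5, 0.1, -0.3, 0, 0, 0],
    [5.5, 0.2, -0.3, 0, 0, 0],
    [7.5, 0.3, -0.3, 0, 0, 0],
    [9.5, 0.3, -0.2, 0, 0, 0],
    [9.5, 0.3, 0.8, 0, 0, 0],
    [9.5, 0.3, 1.8, 0, 0, 0],
    [9.5, 0.3, 1.9, 0, 0, 0]
  ]
}}

```text
t: 14.75
eef_pos: [0.4479, 0.0449, 0.0543]
tcp_rot: [179.8, 0.1, 103.4]
ft_force: [-0.3, 0.1, -0.4]
finger_gap: 0.0
```

Request:
{"method": "apply_moves", "body": {
  "commands": [
    [0, 0, 0.2, 0, 0, 0],
    [0, 0, 0.4, 0, 0, 0],
    [0, 0, 0.6, 0, 0, 0],
    [0, 0, 0.8, 0, 0, 0],
    [0, 0, 1.0, 0, 0, 0],
    [0, 0, 1.1, 0, 0, 0],
    [0, 0, 1.1, 0, 0, 0],
    [0, 0, 1.1, 0, 0, 0]
  ]
}}

```text
t: 15.75
eef_pos: [0.4481, 0.0445, 0.0436]
tcp_rot: [179.8, 0.1, 103.4]
ft_force: [-1.1, -2.4, 4.9]
finger_gap: -0.0
```

Request:
{"method": "apply_moves", "body": {
  "commands": [
    [0, 0, 0.05, 0, 0, 0],
    [0, 0, 0.1, 0, 0, 0],
    [0, 0, 0.15, 0, 0, 0],
    [0, 0, 0.2, 0, 0, 0],
    [0, 0, 0.2, 0, 0, 0],
    [0, 0, 0.2, 0, 0, 0],
    [0, 0, 0.2, 0, 0, 0],
    [0, 0, 0.2, 0, 0, 0]
  ]
}}

```text
t: 16.75
eef_pos: [0.4482, 0.0445, 0.0433]
tcp_rot: [179.7, 0.1, 103.4]
ft_force: [-4.5, -2.4, 19.2]
finger_gap: 0.0001
```

The button is bottomed: 19 N with no further travel. Lift off, then check.

Request:
{"method": "apply_moves", "body": {
  "commands": [
    [0, 0, -0.5, 0, 0, 0],
    [0, 0, -1.5, 0, 0, 0],
    [0, 0, -3, 0, 0, 0],
    [0, 0, -5, 0, 0, 0],
    [-2, 0, -7, 0, 0, 0],
    [-5, 0, -8.5, 0, 0, 0],
    [-9, 0, -9, 0, 0, 0],
    [-9, 0, -9, 0, 0, 0]
  ]
}}

```text
t: 17.75
eef_pos: [0.4695, -0.0464, 0.134]
tcp_rot: [179.6, 0.2, 103.0]
ft_force: [-0.8, -0.4, -0.1]
finger_gap: -0.0001
```

Run:
```python
from h import *
s=ctrl.read_state();c=cal("wrist");p,d=ctrl.snapshot("wrist");P=pts("wrist",d,c);wheel(p,P,d)
print(s['t'],s['eef_pos'],s['ft_force'])
for l in ["start_top","pan"]:
    q=ctrl.regions_of(l,"wrist")[0];m=q["region"]&(d>0);print(l,q["confidence"],np.median(P[m],0).round(4))
for n in("scene","side"):
  p,d=ctrl.snapshot(n);P=pts(n,d,cal(n))
  for l in ["pan","mill","keeper","saltbowl","spatula","tongs"]:
    for q in ctrl.regions_of(l,n)[:1]:
        m=q["region"]&(d>0);print(n,l,round(q["confidence"],2),np.median(P[m],0).round(3))
save("side9",p);cv2.imwrite("pics/side9.png",p[...,::-1])
```

```text
green 305 wheel angle 0.99
yellow 355 wheel angle 0.985
red 327 wheel angle 0.996
17.75 [ 0.46946805 -0.04641142  0.13404142] [-0.77844857 -0.35875585 -0.13518183]
start_top 0.85 [0.4476 0.0461 0.0779]
pan 0.58 [0.6446 0.002  0.0636]
scene pan 0.84 [ 0.638 -0.001  0.064]
scene mill 0.81 [0.582 0.399 0.082]
scene keeper 0.6 [0.419 0.378 0.081]
scene saltbowl 0.56 [0.667 0.373 0.026]
scene spatula 0.96 [ 0.611 -0.368  0.004]
scene tongs 0.64 [ 0.512 -0.518  0.01 ]
side pan 0.87 [0.668 0.005 0.067]
side mill 0.56 [0.558 0.392 0.064]
side keeper 0.77 [0.372 0.357 0.07 ]
side saltbowl 0.6 [0.683 0.373 0.031]
side spatula 0.56 [ 0.588 -0.376  0.006]
side tongs 0.85 [ 0.472 -0.522  0.011]
```

View pics/side9.png

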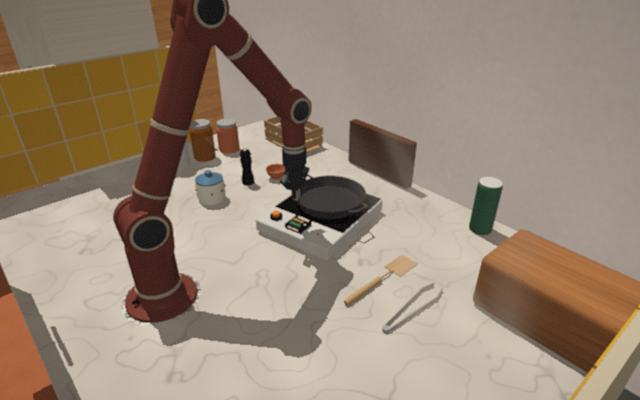

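```bash
python3 -c "
from workcell import ctrl
print(ctrl.close_job())"
```

```text
the job is handed in; nothing more can be done
None
```

The heat wheel is resting in the yellow (simmer) notch, the start button has been pressed fully and is back up, and I handed the job in at about 18 s of the 48 s allowed.

- **Wheel:** it started at green. My first drag left it at about 0.92 rad, inside the band but near its lower limit. I gave it a second, 3 mm nudge and it settled at 1.00. After the button press, all three stripes still read 0.985–0.996 rad.
- **Button:** I pushed until it stopped moving, with the force rising to 19 N, then let go. Its top measured 77.9 mm afterwards, against 77.8 mm before I pressed it.
- **Other things:** in the before-and-after pictures, pan, mill and keeper measured within about 6 mm of where they started. For the salt bowl, spatula and tongs I had no starting positions, but they look unmoved in the side picture. The arm ended clear of everything, with no contact force.

**Disagreement:** the real fingertips ended about 30 mm short of the reported TCP, and all three cameras agreed on this. I corrected for it by camera and by feeling for contact.

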